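# Unlock the stall's cash box by its two dials

### The arm

A 6-joint arm with a two-finger parallel gripper is mounted at the origin on the work surface. World frame = base frame: x ahead of the robot, y to its left, z up, the work surface at z = 0. Lengths are in mm, angles in rad, forces in N, time in s.
With the tool pointing down it reaches from about 350 to 775 mm from the base axis. Payload 7.3 kg.
Tool frame: the origin (TCP) lies between the finger pads; the fingertips stand 17 mm ahead of it and the grasp point (between the pads) lies 2 mm behind it; x points along the fingers, y is the direction in which the jaws open and shut, and the axes are right-handed (so a half turn about x gives the same grasp; the last joint's range is limited). The gripper opens to 92 mm and grips with 3 to 60 N. Pads are 19 mm wide; open, the fingers measure 130 mm over their backs; the gripper's body (75 mm by 190 mm) begins 47 mm behind the grasp point.
Start: joints at [1.053, 0.342, 1.524, -0, 1.275, -0.146], TCP at [190.715, 489.153, 243.741] pointing down, gripper open.
Joint ranges: [-2.53, 2.53], [-0.77, 2.02], [0.04, 2.7], [-1, 4.14], [0.28, 2.66], [-3.11, 3.11]. Speed limits (rad/s): [2.57, 2.57, 3.14, 3.14, 3.14, 3.14].

### API

Orientations are given as a unit quaternion [w, x, y, z].
In Python, from rig import env, imaging, job, models gives the robot as it stands.
- The arm moves only by the tool apply_moves, never from a script. Its argument "steps" is a list of rows, each a list of 6 numbers: the shift along the tool's x, y, z in cm, then the turn, a rotation vector about the tool's x, y, z in degrees. In form: [[dx, dy, dz, wx, wy, wz], ...]. A call has 1 to 12 rows; each row shifts and turns the commanded pose from where the row before left it, along the tool's axes as they then stand; what a row does not reach is not made up. A row lasts 1/12 s, in which the tool goes at most 41.7 mm and 7.16 degrees, less where a joint would pass 70% of its speed; a pose out of reach is approached as far as the arm can. A call is refused whole if a number of a shift passes 4.17 or a number of a turn 7.16, either way. A call with a gripper value outside its range is refused whole. "hand" is the closure in counts, from 0 (fully open) to 255 (shut), set as the call begins (left out, the last holds). The fingers move at their own pace and stop on an object; the grip force is fixed at half the most. Time passes only in rows, so rows that do not move let the fingers close. It gives the time, the measured TCP pose, the force and the opening at its end, in the units of the state.
- env.read_state(): the state, without advancing time (a new reading comes with each control period).
- imaging.read_camera(name): name is "side" or "top"; returns (picture, depth): 480x640x3 uint8, red, green, blue; 480x640 float32, mm along the optical axis (not along the pixel's ray), 0 where there is no reading.
- imaging.camera_info(name): a dict with "intrinsics" (3x3 intrinsics, pixels), "k1" (the pictures are not rectified: a ray, as slopes to the right and down, at radius r is drawn at 1 + k1 r^2 times it, then the intrinsics apply), "view" (4x4, takes a point from world to camera coordinates). Camera axes: x right, y up, looking along -z (the intrinsics and any distortion apply to the point x, -y, -z); pixel columns grow to the right and rows downward; lengths in mm; the calibration is good to about 2 mm. A picture is of the moment at which its call begins. camera_info takes no time and is no camera call.
- job.job_done(): hands the job in, once; it reports no verdict.
Trained networks look in the newest picture that a camera, given by its name, has taken for a name from the list of things; names that differ only in an ending like _2 or _b are one class to them, and where a whole thing is asked for, a point or a joint stands for the part that bears it (a point fixed in the world has none). Each returns a list of dicts, best first, with "conf" (0 to 1); they miss things now and then, are a little off and sometimes report something else, mostly with a low value. They report only what shows in the picture. A call takes as long as a camera call.
- models.silhouettes(camera, label): "region" (480x640 bool, what is visible of it) and "at" ([column, row] in pixels, amid what is visible of it).
The state is a dict: "clock": time; "joint_positions": joint angles; "joint_vel": joint speeds; "tau": joint torques, N m; "position": TCP position; "eef_rot": TCP orientation; "wrist_force": force on the tool from outside, world axes, zero at the start; "torque": the same for the moment, N m; "grip_width": finger opening in mm.
Only numpy, scipy, OpenCV 4.12 (cv2) and the standard library are available. Lean on these libraries where they do the work, as an engineer would, in place of code of your own. Each camera call takes 0.05 s, during which the arm holds its last target. There are 200 camera calls.

### The job

Unlock the market stall's green cash box: turn the red dial clockwise to 4, then the blue dial anticlockwise to 3, and slide the yellow bolt knob all the way back, away from the dials. The lock is worn and catches late: turn each dial slowly on past its number, feeling for the place where the bolt clicks in and the dial stops, and never force the dials or the bolt. Leave the jar, the pastry pack and the bowl where they are.

Things in the scene. Friction and masses are not known exactly. Their poses are not given: they have to be found in the camera images.
- cashbox: Green steel cash box fixed to the counter, 256 x 376 mm, lid top at 90 mm, with a dark lock case 100 x 310 mm on the lid, case top 114 mm above the counter. Origin: centre of the underside; z up. Along its y axis, in the middle of the case, stand: red dial axis at y = +98 mm, blue dial axis at y = -2 mm, yellow bolt knob at y = -100 mm (when locked).
- case_top (a point): Centre of the lock case's top, 114 mm above the counter, axes as the cash box. Round each dial the case shows the numbers 1 to 6 as white dots like those of dice, 39 mm from the dial's axis, 60 degrees apart, rising clockwise seen from above. Number 1 lies on the box's +x side, number 4 on its -x side.
- dial_red_grip (a point): Point to grip the red dial: on its upright axis, 28 mm above the case. The dial is a red disc, 52 mm across, 5 mm thick, with an upright bar through its axis, 42 mm long, 13 mm thick, top 39 mm above the case. A white stripe on one end of the bar is the pointer. The point's x axis points along the pointer.
- dial_blue_grip (a point): Point to grip the blue dial: on its upright axis, 28 mm above the lock case. Same shape and pointer as the red dial, in blue.
- dial_red (a joint): Red dial's angle, rad, growing clockwise from above; 0 = pointer along the box's +x; number n at (n - 1) x 1.0472. Starts 0.2 to 0.85 short of 4 (3.1416): turn clockwise. Turns with 0.02 to 0.12 N m. Worn: its gate lies 0.1 to 0.6 rad past 4, differing each time. There the bolt jumps in and the dial stops dead, some 0.06 past the gate's middle; over about 0.25 N m harms the lock.
- dial_blue (a joint): The same for the blue dial: 0 at number 1, growing clockwise from above. It starts 0.2 to 0.85 rad beyond 3 (2.0944), so it turns anticlockwise. Its gate lies 0.1 to 0.6 rad past 3, still anticlockwise (at a smaller value than 3's). It can be felt only once the bolt has jumped into the red dial's gate. About 0.25 N m against the stop harms it too.
- bolt (a joint): How far the bolt is drawn, m, along the box's -y axis. Locked: 0 to 0.001. A light spring urges it open, so it jumps by itself to about 0.007 when the red gate is found, and on to between 0.012 and 0.022 when the blue one is too; then it must be drawn by the knob (1 to 4 N) to its stop at 0.028, where it stays.
- bolt_knob (a point): Centre of the yellow bolt knob's grip, an upright cylinder 20 mm across, 30 mm high, centre 23 mm above the lock case. It moves with the bolt.
- jar: Amber jar with a red cap, 72 mm across, 100 mm high, standing on the counter; leave alone. Origin: centre of the underside.
- pastry_pack: White pack with a pastry on it, 130 x 95 x 36 mm, on the counter; leave alone. Origin: centre of the underside.
- bowl: White bowl, 120 mm across, 50 mm high, on the counter; leave alone. Origin: centre of the underside.

How it is judged:
By the outcome, as a careful person would: the job done as asked, in the order asked, and still so for the second after the job is handed in, with the robot touching nothing.
It also fails if it takes over 72 s, if anything falls off the work surface, if the arm or the gripper's body presses on something with over 40 N, if the wrist force passes 120 N, or if a joint passes its speed limit or range.

## Working session

There is one attempt and no reset: what is moved stays moved. The work goes in short steps, Python scripts to look and compute and a tool call to move; the robot and the scene stay as the last step left them, time stands still between calls to the robot, and variables do not carry over. Pictures are saved under pics/ and viewed, about 8 in all and at most 12, crops included, and the job is handed in when it is done.

Besides the shell and the picture viewer there is one more tool, called after ">>>" as name(argument=value, ...), one argument or row to a line, values as JSON. apply_moves: Moves the arm, as the interface text tells. Its arguments: {"type":"object","properties":{"steps":{"type":"array"},"hand":{"type":"number"}},"required":["steps"]}

```bash
mkdir -p pics; ls
cat > h.py <<'E'
import numpy as np,cv2
from rig import env,imaging,job,models
def snap(cam,name=None):
    p,d=imaging.read_camera(cam)
    if name: cv2.imwrite(f'pics/{name}.png',p[:,:,::-1])
    return p,d
def ray(cam,uv):
    i=imaging.camera_info(cam);K=np.array(i['intrinsics']);V=np.array(i['view'])
    q=(np.array(uv,float)-[K[0,2],K[1,2]])/[K[0,0],K[1,1]]
    s=q.copy()
    for _ in range(20): s=q/(1+i['k1']*(s@s))
    C=np.linalg.inv(V)
    return C[:3,3],C[:3,:3]@np.array([s[0],-s[1],-1.])
def at_z(cam,uv,z):
    o,d=ray(cam,uv);return o+d*(z-o[2])/d[2]
def at_d(cam,uv,dep):
    o,d=ray(cam,uv);return o+d*dep
def proj(cam,P):
    i=imaging.camera_info(cam);K=np.array(i['intrinsics']);V=np.array(i['view'])
    c=V@np.append(P,1);s=np.array([c[0],-c[1]])/-c[2]
    s=s*(1+i['k1']*(s@s));return K[:2,:2]@s+K[:2,2]
E
python3 - <<'E'
from h import *
np.set_printoptions(precision=3,suppress=True)
print(env.read_state())
for c in('top','side'):
    print(c,imaging.camera_info(c));snap(c,c+'1')
for c in('top','side'):
  for l in('cashbox','dial_red_grip','dial_blue_grip','bolt_knob','jar','pastry_pack','bowl'):
    r=models.silhouettes(c,l)
    print(c,l,[(round(x['conf'],2),x['at'],int(x['region'].sum())) for x in r[:2]])
E
```

```text
pics
{'clock': 0.0, 'joint_positions': array([ 1.053,  0.343,  1.525, -0.   ,  1.275, -0.146]), 'joint_vel': array([-0.001, -0.001, -0.001,  0.001, -0.001,  0.001]), 'tau': array([  0.   , -43.124, -24.422,   0.072,   0.056,  -0.   ]), 'position': array([190.514, 488.791, 243.048]), 'eef_rot': array([ 0.695,  0.13 ,  0.695, -0.131]), 'wrist_force': array([0.127, 0.699, 0.723]), 'torque': array([ 0.016, -0.024,  0.001]), 'grip_width': 91.83936281136766}
top {'intrinsics': array([[444.906,   0.   , 313.067],
       [  0.   , 444.906, 237.988],
       [  0.   ,   0.   ,   1.   ]]), 'k1': -0.052107266600784456, 'view': array([[   -0.011,    -1.   ,     0.024,     0.133],
       [    0.995,    -0.008,     0.1  ,  -526.082],
       [   -0.099,     0.025,     0.995, -1031.288],
       [    0.   ,     0.   ,     0.   ,     1.   ]])}
side {'intrinsics': array([[528.111,   0.   , 317.774],
       [  0.   , 528.111, 242.294],
       [  0.   ,   0.   ,   1.   ]]), 'k1': -0.040209165443954996, 'view': array([[    0.789,    -0.614,     0.003,  -408.725],
       [    0.478,     0.618,     0.624,  -313.086],
       [   -0.385,    -0.491,     0.781, -1025.072],
       [    0.   ,     0.   ,     0.   ,     1.   ]])}
top cashbox [(0.85, [324.7, 238.1], 18699), (0.27, [492.1, 197.6], 1867)]
top dial_red_grip [(0.8, [279.7, 245.9], 447)]
top dial_blue_grip [(0.97, [324.6, 233.5], 411)]
top bolt_knob [(0.49, [367.1, 219.2], 90)]
top jar [(0.82, [134.8, 212.6], 1172)]
top pastry_pack [(0.57, [474.4, 284.1], 2207)]
top bowl [(0.55, [493.3, 197.2], 1845)]
side cashbox []
side dial_red_grip [(0.85, [289.6, 222.0], 381)]
side dial_blue_grip [(0.74, [329.0, 245.9], 441)]
side bolt_knob [(0.7, [369.0, 260.7], 136)]
side jar [(0.7, [243.9, 149.5], 1022), (0.67, [328.9, 263.7], 19779)]
side pastry_pack [(0.94, [402.4, 434.3], 3700)]
side bowl [(0.7, [368.4, 261.4], 151), (0.62, [494.1, 378.4], 2851)]
```

Run:
```python
from h import *
t=cv2.imread('pics/top1.png');s=cv2.imread('pics/side1.png')
a=cv2.resize(t[165:305,235:415],None,fx=4.4,fy=4.2,interpolation=cv2.INTER_CUBIC);cv2.imwrite('pics/topc.png',a)
a=cv2.resize(s[150:320,230:430],None,fx=4,fy=3.5,interpolation=cv2.INTER_CUBIC);cv2.imwrite('pics/sidec.png',a)
```

```text
(no output)
```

View pics/top1.png

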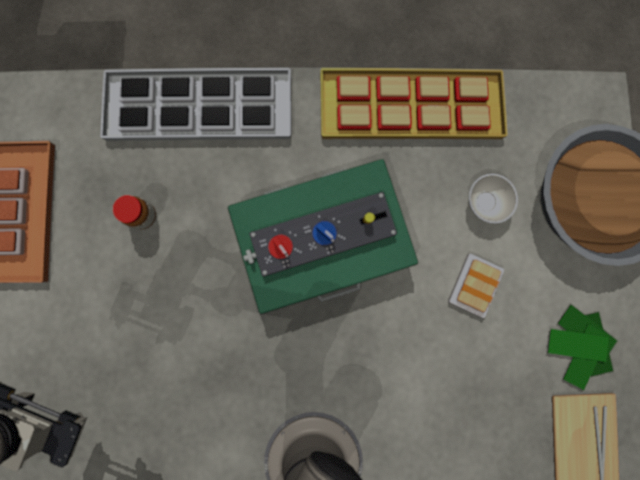

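View pics/topc.png

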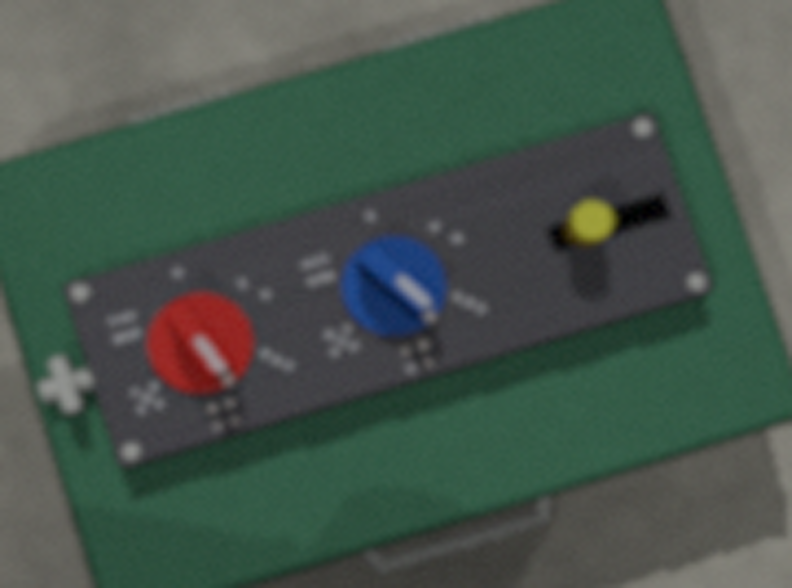

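View pics/sidec.png

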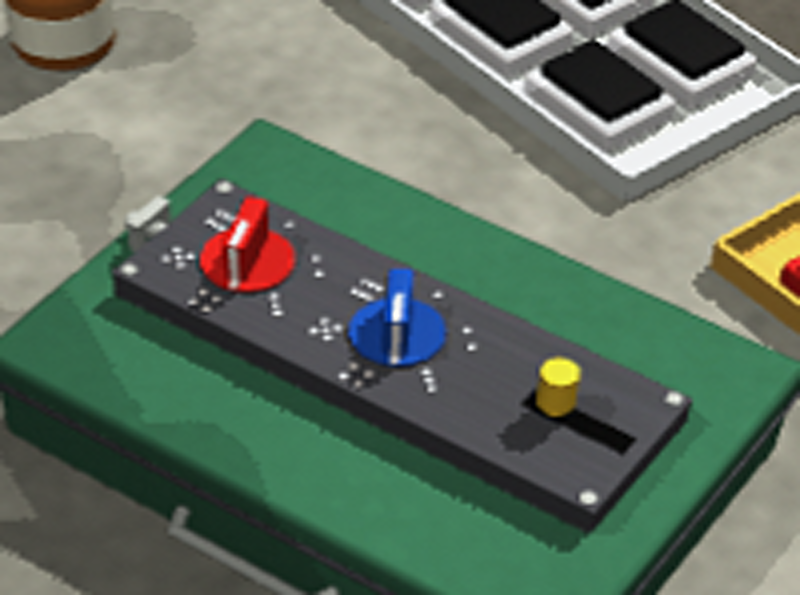

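The top view shows the screws at the lock-case corners, both dials with their white pointers (each between 3 and 4), and the knob at about (369,217). I'll fit the box frame and rectify to the bar-top plane.

Run:
```python
from h import *
np.set_printoptions(precision=2,suppress=True)
S=lambda c:[at_z('top',(235+u/4.4,165+v/4.2),116)[:2] for u,v in c]
sc=np.array(S([(80,292),(643,127),(131,452),(697,281)]))
print(sc,sc.mean(0))
# side
ss=np.array([at_z('side',(230+u/4,150+v/3.5),116)[:2] for u,v in [(224,187),(674,398),(128,268),(588,497)]])
print(ss,ss.mean(0))
for s in(sc,ss):
    y=(s[0]+s[2]-s[1]-s[3]);y/=np.linalg.norm(y);x=(s[0]-s[2]+s[1]-s[3]);print('yaw y',np.degrees(np.arctan2(-y[0],y[1])),'yaw x',np.degrees(np.arctan2(x[1],x[0])))
c=(sc.mean(0)+ss.mean(0))/2
y=(sc[0]+sc[2]-sc[1]-sc[3])/np.linalg.norm(sc[0]+sc[2]-sc[1]-sc[3])+(ss[0]+ss[2]-ss[1]-ss[3])/np.linalg.norm(ss[0]+ss[2]-ss[1]-ss[3])
y/=np.linalg.norm(y);x=np.array([y[1],-y[0]])
np.savez('box.npz',c=c,x=x,y=y);print('c',c,'yaw',np.arctan2(x[1],x[0]))
for n,o in(('red',98),('blue',-2),('knob',-100)):print(n,c+y*o)
print('knob top',at_z('top',(235+592/4.4,165+220/4.2),152),at_z('side',(230+559/4,150+370/3.5),152))
out=[]
for cam,cc in(('top',sc.mean(0)),('side',ss.mean(0))):
    im=cv2.imread(f'pics/{cam}1.png')
    row=[]
    for o in(98,-2):
        g=np.arange(-35,35,.2)
        mx=np.zeros((len(g),len(g),2),np.float32)
        for i,a in enumerate(-g):      # up = +x
            for j,b in enumerate(-g):  # left = +y
                p=cc+x*a+y*(o+b);
                mx[i,j]=proj(cam,[p[0],p[1],153])
        r=cv2.remap(im,mx,None,cv2.INTER_CUBIC);cv2.drawMarker(r,(175,175),(0,255,0),0,20)
        cv2.circle(r,(175,175),105,(0,255,0),1)
        row.append(cv2.resize(r,(300,300)))
    out.append(np.hstack(row))
cv2.imwrite('pics/rect.png',np.vstack(out))
```

```text
[[ 525.75  127.29]
 [ 610.67 -154.  ]
 [ 443.01  102.19]
 [ 529.01 -178.86]] [527.11 -25.84]
[[ 524.46  126.25]
 [ 609.45 -154.37]
 [ 442.66  102.48]
 [ 527.47 -179.09]] [526.01 -26.18]
yaw y 16.905593912600896 yaw x 16.90553015152176
yaw y 16.805770435781668 yaw x 16.49437621914001
c [526.56 -26.01] yaw 0.29418715160935427
red [498.14  67.78]
blue [527.14 -27.93]
knob [ 555.55 -121.72]
knob top [ 556.22 -121.51  152.  ] [ 555.71 -120.91  152.  ]Traceback (most recent call last):
  File "<stdin>", line 27, in <module>
  File "h.py", line 19, in proj
    i=imaging.camera_info(cam);K=np.array(i['intrinsics']);V=np.array(i['view'])
ValueError: time passes only in moves, steps and waits
```

```bash
sed -i 's/imaging.camera_info(cam)/info(cam)/; ' h.py
cat >> h.py <<'E'
import functools
@functools.lru_cache
def info(c): return imaging.camera_info(c)
E
python3 - <<'E'
from h import *
B=np.load('box.npz');x,y=B['x'],B['y']
out=[]
for cam,cc in(('top',np.array([527.1,-25.8])),('side',np.array([526.,-26.2]))):
    im=cv2.imread(f'pics/{cam}1.png')
    row=[]
    for o in(98,-2):
        g=np.arange(-35,35,.2)
        mx=np.array([[proj(cam,[*(cc-x*a+y*(o-b)),153]) for b in g] for a in g],np.float32)
        r=cv2.remap(im,mx,None,cv2.INTER_CUBIC);cv2.drawMarker(r,(175,175),(0,255,0),0,20)
        cv2.circle(r,(175,175),105,(0,255,0),1)
        row.append(cv2.resize(r,(300,300)))
    out.append(np.hstack(row))
cv2.imwrite('pics/rect.png',np.vstack(out))
E
```

```text
(no output)
```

View pics/rect.png

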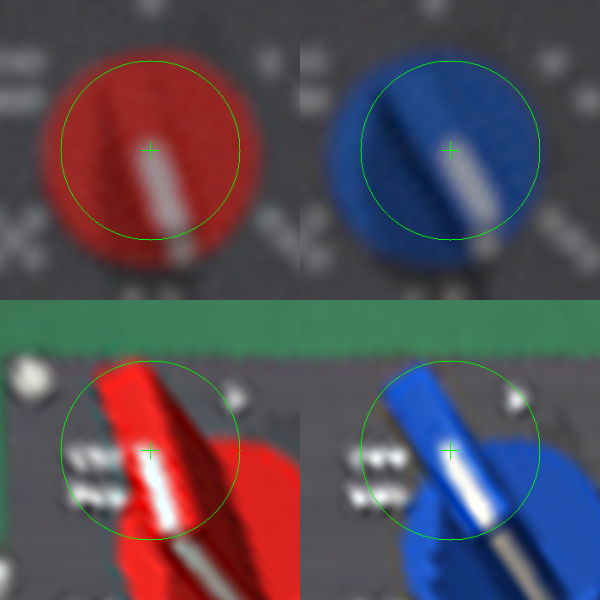

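Both views agree. Red is about 17° short of 4 and blue about 28° short of 4 (about 32° beyond 3). Next I'll plan the approach to red.

```bash
cat >> h.py <<'E'
from scipy.spatial.transform import Rotation as R
B=np.load('box.npz');bc,bx,by=B['c'],B['x'],B['y'];byaw=np.arctan2(bx[1],bx[0])
def plan(P,yaw):
    """P target TCP, yaw (deg) heading of tool y (mod 180), tool down"""
    s=env.read_state();w,a,b,c=s['eef_rot'];r=R.from_quat([a,b,c,w]);M=r.as_matrix()
    cy=np.degrees(np.arctan2(M[1,1],M[0,1]))
    print('t',s['clock'],'pos',s['position'],'yyaw',cy,'toolx',M[:,0],'j',s['joint_positions'],'F',s['wrist_force'],'T',s['torque'],'w',s['grip_width'])
    print('shift cm tool',M.T@(np.array(P)-s['position'])/10,'M',M.tolist())
    for k in(-180,0,180):print('turn about tool x (deg) option',-((yaw-cy)+k))
    y=np.radians(yaw);ty=np.array([np.cos(y),np.sin(y),0]);T=np.c_[[0,0,-1.],ty,np.cross([0,0,-1.],ty)]
    print('rotvec to target (tool)',np.degrees(R.from_matrix(M.T@T).as_rotvec()))
E
python3 - <<'E'
from h import *
np.set_printoptions(precision=3,suppress=True)
p=np.degrees(byaw)-(180-17)
print('bar heading',p)
plan([*(bc+by*98),220],p+90)
E
```

```text
bar heading -146.1443178258087
t 0.8 pos [190.719 489.144 243.757] yyaw 68.69683983358338 toolx [ 0.  0. -1.] j [ 1.053  0.342  1.524 -0.     1.275 -0.146] F [-0.144 -0.288  0.734] T [0.027 0.01  0.001] w 91.80324452270774
shift cm tool [  2.374 -28.089  43.95 ] M [[6.755244060829835e-05, 0.36330261526569213, 0.9316711894106077], [9.631484949973457e-05, 0.931671184851266, -0.3633026204712651], [-0.9999999930800588, 0.00011427574908351446, 2.7945225668957185e-05]]
turn about tool x (deg) option 304.8411576593921
turn about tool x (deg) option 124.8411576593921
turn about tool x (deg) option -55.158842340607904
rotvec to target (tool) [124.841  -0.006  -0.005]
```

>>> apply_moves(
  steps=[
    [0.2,-2.1,3.3,0,0,0],
    [0.2,-2.1,3.3,0,0,0],
    [0.2,-2.1,3.3,0,0,0],
    [0.2,-2.1,3.3,0,0,0],
    [0.2,-2.1,3.3,0,0,0],
    [0.2,-2.1,3.3,0,0,0],
    [0.2,-2.1,3.3,0,0,0],
    [0.2,-2.1,3.3,0,0,0],
    [0.2,-2.1,3.3,0,0,0],
    [0.2,-2.1,3.3,0,0,0],
    [0.2,-2.1,3.3,0,0,0],
    [0.2,-2.1,3.3,0,0,0],
  ],
  hand=110,
)

```text
clock: 1.8
position: [469.0, 108.7, 219.9]
eef_rot: [0.695, 0.131, 0.695, -0.131]
wrist_force: [1.2, 0.8, 0.1]
grip_width: 52.3
```

>>> apply_moves(
  steps=[
    [0,-2.0,3.0,0,0,0],
    [0,-0.9,1.4,0,0,0],
    [0,0,0,-6.9,0,0],
    [0,0,0,-6.9,0,0],
    [0,0,0,-6.9,0,0],
    [0,0,0,-6.9,0,0],
    [0,0,0,-6.9,0,0],
    [0,0,0,-6.9,0,0],
    [0,0,0,-6.9,0,0],
    [0,0,0,-6.9,0,0],
    [0,0,0,0,0,0],
    [0,0,0,0,0,0],
  ],
)

```text
clock: 2.8
position: [498.6, 67.5, 219.7]
eef_rot: [0.677, -0.205, 0.677, 0.205]
wrist_force: [1.0, 0.7, 0.8]
grip_width: 51.8
```

Run:
```python
from h import *
np.set_printoptions(precision=3,suppress=True)
p=np.degrees(byaw)-(180-17)
plan([*(bc+by*98),141],p+90)
p,_=snap('side','side2')
q,_=snap('top','top2')
cv2.imwrite('pics/c2.png',np.hstack([cv2.resize(a,(400,400),interpolation=cv2.INTER_CUBIC) for a in (q[160:310,240:390,::-1],p[150:300,250:400,::-1])]))
```

```text
t 2.8 pos [498.582  67.528 219.744] yyaw 123.68861828243989 toolx [ 0.  0. -1.] j [-0.018  0.324  1.621  0.     1.197 -2.177] F [0.954 0.666 0.76 ] T [0.06  0.053 0.017] w 51.819851543645576
shift cm tool [ 7.874  0.045 -0.024] M [[8.933979779995882e-05, -0.5546791490426424, 0.8320643206121332], [0.00013405147601430745, 0.8320643230996319, 0.5546791363076075], [-0.999999987024301, 6.198452843531044e-05, 0.00014869201702588652]]
turn about tool x (deg) option 359.8329361082486
turn about tool x (deg) option 179.8329361082486
turn about tool x (deg) option -0.16706389175141112
rotvec to target (tool) [179.833  -0.006  -0.013]
```

View pics/c2.png

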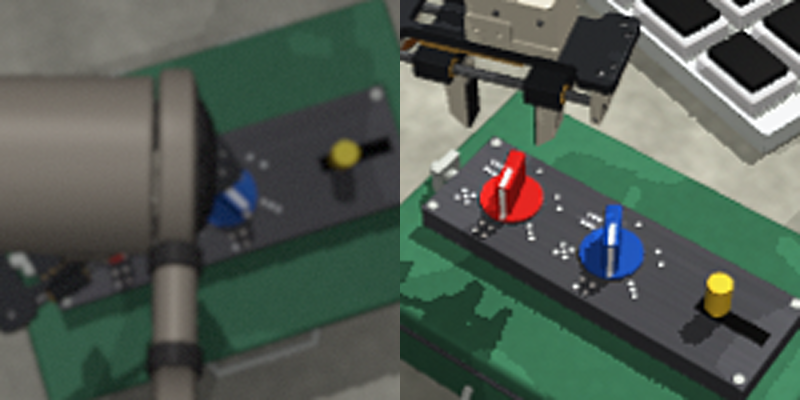

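>>> apply_moves(
  steps=[
    [1.5,0,0,0,0,0],
    [1.5,0,0,0,0,0],
    [1.5,0,0,0,0,0],
    [1.5,0,0,0,0,0],
    [1.0,0,0,0,0,0],
    [0.5,0,0,0,0,0],
    [0.4,0,0,0,0,0],
    [0,0,0,0,0,0],
    [0,0,0,0,0,0],
  ],
)

```text
clock: 3.65
position: [498.9, 67.5, 141.1]
eef_rot: [0.677, -0.206, 0.676, 0.206]
wrist_force: [-0.2, -0.1, -0.4]
grip_width: 52.3
```

```bash
cat >> h.py <<'E'
def check():
    np.set_printoptions(precision=3,suppress=True)
    S=[env.read_state()]
    out=[]
    for cam in('side','top'):
        p,_=imaging.read_camera(cam);S.append(env.read_state())
        k=proj(cam,[*(bc-by*112),145]);h=cv2.cvtColor(p,cv2.COLOR_RGB2HSV)
        m=(h[...,0]>22)&(h[...,0]<36)&(h[...,1]>120)&(h[...,2]>90)
        v,u=np.nonzero(m);g=np.hypot(u-k[0],v-k[1])<22
        if g.sum()<15: out.append(None);continue
        q=at_z(cam,(u[g].mean(),v[g].mean()),137 if cam=='side' else 150)[:2]
        out.append((round(float((q-bc)@-by),1),int(g.sum())))
    s=S[-1];w,a,b,c=s['eef_rot'];M=R.from_quat([a,b,c,w]).as_matrix()
    print('t %.2f yaw %.2f'%(s['clock'],np.degrees(np.arctan2(M[1,1],M[0,1]))),'pos',s['position'],'F',s['wrist_force'],'Tz',[round(float(z['torque'][2]),3) for z in S],'T',s['torque'],'w',round(s['grip_width'],1),'knob',out)
E
python3 -c "
from h import *
check()"
```

```text
t 3.75 yaw 123.88 pos [499.027  67.507 141.413] F [ 1.     1.365 -0.118] Tz [-0.029, -0.033, 0.004] T [0.079 0.071 0.004] w 52.2 knob [(97.0, 87), (99.5, 81)]
```

>>> apply_moves(
  steps=[
    [0,0,0,0,0,0],
    [0,0,0,0,0,0],
    [0,0,0,0,0,0],
    [0,0,0,0,0,0],
    [0,0,0,0,0,0],
    [0,0,0,0,0,0],
    [0,0,0,0,0,0],
    [0,0,0,0,0,0],
  ],
  hand=255,
)

```text
clock: 4.42
position: [498.5, 67.6, 140.7]
eef_rot: [0.676, -0.206, 0.676, 0.206]
wrist_force: [0.0, 0.2, 0.3]
grip_width: 12.8
```

```bash
python3 -c "
from h import *
check()"
```

```text
t 4.52 yaw 123.89 pos [498.515  67.64  140.738] F [0.123 0.229 1.332] Tz [-0.059, -0.006, -0.033] T [ 0.281  0.068 -0.033] w 12.7 knob [(97.4, 94), (99.5, 82)]
```

>>> apply_moves(
  steps=[
    [0,0,0,1,0,0],
    [0,0,0,1,0,0],
    [0,0,0,1,0,0],
    [0,0,0,1,0,0],
    [0,0,0,1,0,0],
    [0,0,0,1,0,0],
    [0,0,0,1,0,0],
    [0,0,0,1,0,0],
    [0,0,0,1,0,0],
    [0,0,0,1,0,0],
    [0,0,0,1,0,0],
    [0,0,0,1,0,0],
  ],
)

```text
clock: 5.52
position: [498.4, 67.9, 140.7]
eef_rot: [0.694, -0.133, 0.694, 0.134]
wrist_force: [-1.3, 5.5, 2.2]
grip_width: 12.8
```

```bash
python3 -c "
from h import *
check()"
```

```text
t 5.62 yaw 111.80 pos [498.392  67.897 140.735] F [-2.254  5.623  1.658] Tz [0.056, -0.029, 0.003] T [0.903 0.377 0.003] w 12.4 knob [(97.1, 90), (99.5, 82)]
```

>>> apply_moves(
  steps=[
    [0,0,0,1,0,0],
    [0,0,0,1,0,0],
    [0,0,0,1,0,0],
    [0,0,0,1,0,0],
    [0,0,0,1,0,0],
    [0,0,0,1,0,0],
    [0,0,0,1,0,0],
  ],
)

```text
clock: 6.2
position: [498.3, 68.1, 140.7]
eef_rot: [0.701, -0.091, 0.701, 0.091]
wrist_force: [-1.9, 5.3, 2.5]
grip_width: 13.1
```

```bash
python3 -c "
from h import *
check()"
```

```text
t 6.30 yaw 104.81 pos [498.311  68.112 140.711] F [-2.285  6.236  2.856] Tz [0.057, 0.034, 0.01] T [1.135 0.432 0.01 ] w 12.7 knob [(96.6, 91), (99.5, 81)]
```

>>> apply_moves(
  steps=[
    [0,0,0,0.5,0,0],
    [0,0,0,0.5,0,0],
    [0,0,0,0.5,0,0],
    [0,0,0,0.5,0,0],
    [0,0,0,0.5,0,0],
    [0,0,0,0.5,0,0],
  ],
)

```text
clock: 6.8
position: [498.3, 68.2, 140.7]
eef_rot: [0.703, -0.072, 0.703, 0.073]
wrist_force: [-2.0, 6.1, 1.7]
grip_width: 12.9
```

```bash
python3 -c "
from h import *
check()"
```

```text
t 6.90 yaw 101.82 pos [498.291  68.156 140.711] F [-3.183  6.913  3.097] Tz [0.042, 0.046, 0.041] T [1.123 0.416 0.041] w 13.0 knob [(97.3, 93), (100.0, 79)]
```

>>> apply_moves(
  steps=[
    [0,0,0,0.5,0,0],
    [0,0,0,0.5,0,0],
    [0,0,0,0.5,0,0],
    [0,0,0,0.5,0,0],
    [0,0,0,0.5,0,0],
    [0,0,0,0.5,0,0],
  ],
)

```text
clock: 7.4
position: [498.3, 68.2, 140.7]
eef_rot: [0.705, -0.054, 0.705, 0.055]
wrist_force: [-2.5, 6.5, 2.4]
grip_width: 12.9
```

```bash
python3 -c "
from h import *
check()"
```

```text
t 7.50 yaw 98.82 pos [498.276  68.249 140.708] F [-1.822  6.835  1.786] Tz [0.013, -0.017, -0.033] T [ 1.189  0.358 -0.033] w 12.7 knob [(98.2, 89), (100.6, 80)]
```

The knob has crept about 1 mm, so the gate may be beginning. I'll use smaller steps.

>>> apply_moves(
  steps=[
    [0,0,0,0.4,0,0],
    [0,0,0,0.4,0,0],
    [0,0,0,0.4,0,0],
    [0,0,0,0.4,0,0],
    [0,0,0,0.4,0,0],
  ],
)

```text
clock: 7.92
position: [498.3, 68.3, 140.7]
eef_rot: [0.706, -0.041, 0.706, 0.043]
wrist_force: [-1.9, 8.0, 1.1]
grip_width: 12.9
```

```bash
python3 -c "
from h import *
check()"
```

```text
t 8.02 yaw 96.82 pos [498.282  68.298 140.725] F [-2.555  7.623  1.764] Tz [0.002, 0.019, -0.003] T [ 1.254  0.363 -0.003] w 13.0 knob [(99.2, 94), (100.7, 79)]
```

>>> apply_moves(
  steps=[
    [0,0,0,0.4,0,0],
    [0,0,0,0.4,0,0],
    [0,0,0,0.4,0,0],
    [0,0,0,0.4,0,0],
    [0,0,0,0.4,0,0],
  ],
)

```text
clock: 8.43
position: [498.3, 68.4, 140.7]
eef_rot: [0.706, -0.029, 0.707, 0.03]
wrist_force: [-2.4, 7.1, 1.9]
grip_width: 12.8
```

```bash
python3 -c "
from h import *
check()"
```

```text
t 8.53 yaw 94.82 pos [498.283  68.36  140.714] F [-2.405  7.257  1.542] Tz [0.017, 0.007, 0.005] T [1.303 0.358 0.005] w 12.9 knob [(103.0, 87), (105.6, 80)]
```

The bolt has jumped about 6 mm, close to the expected 7. I'll nudge a little further to confirm it is seated.

>>> apply_moves(
  steps=[
    [0,0,0,0.4,0,0],
    [0,0,0,0.4,0,0],
    [0,0,0,0.4,0,0],
    [0,0,0,0,0,0],
  ],
)

```text
clock: 8.87
position: [498.3, 68.4, 140.7]
eef_rot: [0.707, -0.022, 0.707, 0.023]
wrist_force: [-2.6, 8.5, 2.2]
grip_width: 12.9
```

```bash
python3 -c "
from h import *
check()"
```

```text
t 8.97 yaw 93.63 pos [498.279  68.409 140.747] F [-1.742  7.516  3.193] Tz [-0.01, -0.007, -0.022] T [ 1.355  0.416 -0.022] w 13.1 knob [(103.8, 93), (105.7, 81)]
```

>>> apply_moves(
  steps=[
    [0,0,0,0,0,0],
    [0,0,0,0,0,0],
    [0,0,0,0,0,0],
    [0,0,0,0,0,0],
    [0,0,0,0,0,0],
    [-0.8,0,0,0,0,0],
    [-1.4,0,0,0,0,0],
    [-1.4,0,0,0,0,0],
    [-1.4,0,0,0,0,0],
    [0,0,0,0,0,0],
  ],
  hand=110,
)

```text
clock: 9.8
position: [500.1, 67.4, 193.8]
eef_rot: [0.709, -0.023, 0.705, 0.023]
wrist_force: [0.4, -0.5, 0.6]
grip_width: 51.8
```

```bash
python3 -c "
from h import *
check()
plan([*(bc-by*2),190],np.degrees(byaw)-152+180-90+0)"
```

```text
t 9.90 yaw 93.69 pos [498.754  67.439 191.117] F [-0.47  -0.298 -0.638] Tz [-0.061, 0.02, -0.01] T [ 0.    -0.009 -0.01 ] w 52.0 knob [(103.6, 89), (105.6, 79)]
t 9.9 pos [498.754  67.439 191.117] yyaw 93.69341045973653 toolx [ 0.001 -0.    -1.   ] j [-0.018  0.352  1.665 -0.     1.123 -1.653] F [-0.47  -0.298 -0.638] T [ 0.    -0.009 -0.01 ] w 52.00783956148174
shift cm tool [ 0.116 -9.7    2.218] M [[0.0013350794773858143, -0.06441753790591784, 0.9979221404362814], [-3.483427366658687e-05, 0.997923026202953, 0.06441764168699238], [-0.9999991081742837, -0.00012076456433580268, 0.0013300626141499738]]
turn about tool x (deg) option 318.83772828554527
turn about tool x (deg) option 138.83772828554524
turn about tool x (deg) option -41.16227171445476
rotvec to target (tool) [138.838   0.043  -0.089]
```

>>> apply_moves(
  steps=[
    [0,-2.4,0.55,0,0,0],
    [0,-2.5,0.55,0,0,0],
    [0,-2.4,0.55,0,0,0],
    [0.1,-2.4,0.55,0,0,0],
    [0,0,0,6.9,0,0],
    [0,0,0,6.9,0,0],
    [0,0,0,6.9,0,0],
    [0,0,0,6.9,0,0],
    [0,0,0,6.9,0,0],
    [0,0,0,6.9,0,0],
    [0,0,0,6.9,0,0],
    [0,0,0,6.9,0,0],
  ],
)

```text
clock: 10.9
position: [526.2, -27.8, 188.5]
eef_rot: [0.635, 0.309, 0.637, -0.309]
wrist_force: [-0.7, -0.2, -0.2]
grip_width: 52.5
```

>>> apply_moves(
  steps=[
    [0,0,0,7,0,0],
    [0,0,0,7,0,0],
    [0,0,0,7,0,0],
    [0,0,0,7,0,0],
    [0,0,0,7,0,0],
    [0,0,0,7,0,0],
    [0,0,0,7,0,0],
    [0,0,0,7,0,0],
    [0,0,0,7,0,0],
    [0,0,0,7,0,0],
    [0,0,0,7,0,0],
    [0,0,0,6.6,0,0],
  ],
)

```text
clock: 11.9
position: [526.2, -27.8, 188.6]
eef_rot: [-0.268, -0.654, -0.268, 0.655]
wrist_force: [0.1, -0.5, 0.2]
grip_width: 52.3
```

```bash
python3 -c "
from h import *
check()
plan([*(bc-by*2),141],np.degrees(byaw)-152+90)"
```

```text
t 12.00 yaw -45.18 pos [526.249 -27.828 188.678] F [-0.426  0.661  0.004] Tz [-0.072, -0.021, 0.008] T [-0.137  0.11   0.008] w 52.3 knob [(103.6, 91), None]
t 12.0 pos [526.249 -27.828 188.678] yyaw -45.176248966540825 toolx [-0.002  0.    -1.   ] j [-0.198  0.397  1.601  0.     1.145  0.59 ] F [-0.426  0.661  0.004] T [-0.137  0.11   0.008] w 52.32696903246241
shift cm tool [ 4.768  0.077 -0.061] M [[-0.0018282384492407239, 0.704927404501128, -0.7092771051764439], [0.00041820660431785006, -0.7092776895414843, -0.7049290632552543], [-0.9999982413221582, -0.0015854027871067267, 0.0010019234470812904]]
turn about tool x (deg) option 179.96806885926787
turn about tool x (deg) option -0.03193114073211234
turn about tool x (deg) option -180.03193114073213
rotvec to target (tool) [-0.032  0.057  0.091]
```

>>> apply_moves(
  steps=[
    [0.8,0.08,-0.06,0,0,0],
    [1.5,0,0,0,0,0],
    [1.2,0,0,0,0,0],
    [0.8,0,0,0,0,0],
    [0.45,0,0,0,0,0],
    [0,0,0,0,0,0],
    [0,0,0,0,0,0],
  ],
)

```text
clock: 12.58
position: [527.9, -28.0, 142.1]
eef_rot: [-0.27, -0.653, -0.27, 0.653]
wrist_force: [-0.9, 0.1, 0.2]
grip_width: 52.3
```

>>> apply_moves(
  steps=[
    [0,0,0,0,0,0],
    [0,0,0,0,0,0],
    [0,0,0,0,0,0],
    [0,0,0,0,0,0],
    [0,0,0,0,0,0],
    [0,0,0,0,0,0],
    [0,0,0,0,0,0],
    [0,0,0,0,0,0],
  ],
  hand=255,
)

```text
clock: 13.25
position: [527.9, -28.1, 142.3]
eef_rot: [0.27, 0.654, 0.27, -0.653]
wrist_force: [-0.5, -0.4, 1.0]
grip_width: 13.2
```

```bash
python3 -c "
from h import *
check()"
```

```text
t 13.35 yaw -45.10 pos [527.951 -28.09  142.332] F [0.133 0.39  0.412] Tz [-0.026, -0.031, -0.031] T [-0.195  0.052 -0.031] w 12.8 knob [(103.7, 90), None]
```

>>> apply_moves(
  steps=[
    [0,0,0,-1,0,0],
    [0,0,0,-1,0,0],
    [0,0,0,-1,0,0],
    [0,0,0,-1,0,0],
    [0,0,0,-1,0,0],
    [0,0,0,-1,0,0],
    [0,0,0,-1,0,0],
    [0,0,0,-1,0,0],
    [0,0,0,-1,0,0],
    [0,0,0,-1,0,0],
    [0,0,0,-1,0,0],
    [0,0,0,-1,0,0],
  ],
)

```text
clock: 14.35
position: [528.1, -28.2, 142.3]
eef_rot: [0.338, 0.622, 0.337, -0.621]
wrist_force: [3.6, -2.8, 0.9]
grip_width: 12.8
```

```bash
python3 -c "
from h import *
check()"
```

```text
t 14.45 yaw -33.05 pos [528.113 -28.236 142.316] F [ 4.076 -3.127 -0.437] Tz [-0.065, 0.012, 0.019] T [-0.673 -0.578  0.019] w 12.9 knob [(104.2, 97), None]
```

>>> apply_moves(
  steps=[
    [0,0,0,-1,0,0],
    [0,0,0,-1,0,0],
    [0,0,0,-1,0,0],
    [0,0,0,-1,0,0],
    [0,0,0,-1,0,0],
    [0,0,0,-1,0,0],
    [0,0,0,-1,0,0],
    [0,0,0,-1,0,0],
    [0,0,0,-1,0,0],
    [0,0,0,-1,0,0],
    [0,0,0,-1,0,0],
    [0,0,0,-1,0,0],
  ],
)

```text
clock: 15.45
position: [528.4, -28.3, 142.3]
eef_rot: [0.401, 0.583, 0.4, -0.583]
wrist_force: [5.2, -2.9, -1.0]
grip_width: 12.5
```

```bash
python3 -c "
from h import *
check()"
```

```text
t 15.55 yaw -21.07 pos [528.37  -28.344 142.34 ] F [ 5.947 -4.15  -0.309] Tz [-0.03, -0.018, -0.047] T [-0.772 -0.668 -0.047] w 12.6 knob [(104.4, 97), None]
```

>>> apply_moves(
  steps=[
    [0,0,0,-1,0,0],
    [0,0,0,-1,0,0],
    [0,0,0,-1,0,0],
    [0,0,0,-1,0,0],
    [0,0,0,-1,0,0],
    [0,0,0,-1,0,0],
    [0,0,0,-1,0,0],
  ],
)

```text
clock: 16.13
position: [528.5, -28.4, 142.4]
eef_rot: [0.436, 0.558, 0.434, -0.557]
wrist_force: [5.3, -4.3, -1.5]
grip_width: 12.8
```

```bash
python3 -c "
from h import *
check()"
```

```text
t 16.23 yaw -14.07 pos [528.542 -28.407 142.352] F [ 5.92  -3.402 -1.55 ] Tz [-0.013, -0.046, -0.029] T [-0.808 -0.839 -0.029] w 12.9 knob [(103.5, 93), None]
```

>>> apply_moves(
  steps=[
    [0,0,0,-0.5,0,0],
    [0,0,0,-0.5,0,0],
    [0,0,0,-0.5,0,0],
    [0,0,0,-0.5,0,0],
    [0,0,0,-0.5,0,0],
  ],
)

```text
clock: 16.65
position: [528.6, -28.4, 142.4]
eef_rot: [0.448, 0.548, 0.446, -0.547]
wrist_force: [5.4, -4.6, -1.9]
grip_width: 12.7
```

```bash
python3 -c "
from h import *
check()"
```

```text
t 16.75 yaw -11.58 pos [528.551 -28.39  142.343] F [ 6.571 -4.303 -0.189] Tz [0.001, -0.002, 0.039] T [-0.772 -0.866  0.039] w 12.9 knob [(104.3, 92), None]
```

>>> apply_moves(
  steps=[
    [0,0,0,-0.5,0,0],
    [0,0,0,-0.5,0,0],
    [0,0,0,-0.5,0,0],
    [0,0,0,-0.5,0,0],
    [0,0,0,-0.5,0,0],
  ],
)

```text
clock: 17.17
position: [528.6, -28.4, 142.4]
eef_rot: [0.46, 0.538, 0.458, -0.538]
wrist_force: [4.6, -3.7, -1.5]
grip_width: 12.2
```

```bash
python3 -c "
from h import *
check()"
```

```text
t 17.27 yaw -9.08 pos [528.632 -28.403 142.35 ] F [ 4.742 -3.67  -1.355] Tz [0.089, 0.058, 0.043] T [-0.777 -0.972  0.043] w 12.4 knob [(106.5, 90), None]
```

The knob has begun moving (104.0 to 106.5). I'll use small steps.

>>> apply_moves(
  steps=[
    [0,0,0,-0.4,0,0],
    [0,0,0,-0.4,0,0],
    [0,0,0,-0.4,0,0],
    [0,0,0,0,0,0],
  ],
)

```text
clock: 17.6
position: [528.7, -28.4, 142.4]
eef_rot: [0.465, 0.534, 0.464, -0.533]
wrist_force: [5.1, -3.4, -0.7]
grip_width: 12.8
```

```bash
python3 -c "
from h import *
check()"
```

```text
t 17.70 yaw -7.90 pos [528.644 -28.398 142.345] F [ 5.589 -4.386 -1.093] Tz [-0.001, -0.01, 0.052] T [-0.755 -0.968  0.052] w 12.9 knob [(118.2, 91), None]
```

The bolt has clicked in: the knob now sits about 21 mm drawn. I'll release blue and go to the knob.

>>> apply_moves(
  steps=[
    [0,0,0,0,0,0],
    [0,0,0,0,0,0],
    [0,0,0,0,0,0],
    [0,0,0,0,0,0],
    [0,0,0,0,0,0],
    [-0.8,0,0,0,0,0],
    [-1.4,0,0,0,0,0],
    [-1.4,0,0,0,0,0],
    [-1.4,0,0,0,0,0],
    [0,0,0,0,0,0],
    [0,0,0,0,0,0],
  ],
  hand=110,
)

```text
clock: 18.62
position: [528.1, -28.0, 193.0]
eef_rot: [0.465, 0.534, 0.464, -0.533]
wrist_force: [0.6, -0.1, 0.2]
grip_width: 52.2
```

```bash
python3 -c "
from h import *
check()
plan([*(bc-by*120),192],np.degrees(byaw))
p,_=snap('side');q,_=snap('top')
cv2.imwrite('pics/c3.png',np.hstack([cv2.resize(a,(400,400),interpolation=cv2.INTER_CUBIC) for a in (q[160:310,260:410,::-1],p[170:320,260:410,::-1])]))"
```

```text
t 18.72 yaw -7.90 pos [527.304 -27.902 191.587] F [ 0.381  0.624 -0.862] Tz [0.01, 0.024, 0.005] T [-0.108 -0.005  0.005] w 52.0 knob [(118.1, 89), None]
t 18.7167 pos [527.304 -27.902 191.587] yyaw -7.900046993647743 toolx [-0.001  0.    -1.   ] j [-0.198  0.396  1.595  0.     1.152 -0.06 ] F [ 0.381  0.624 -0.862] T [-0.108 -0.005  0.005] w 52.00776767135969
shift cm tool [-0.049  4.925 10.72 ] M [[-0.0010815661697784196, 0.9905087332124043, -0.13744555156344002], [0.00032834410622578636, -0.13744527278970903, -0.990509307971364], [-0.99999936120218, -0.0011164307951352925, -0.00017657154747013903]]
turn about tool x (deg) option 155.24427083216096
turn about tool x (deg) option -24.75572916783903
turn about tool x (deg) option -204.75572916783904
rotvec to target (tool) [-24.756  -0.024   0.061]
```

View pics/c3.png

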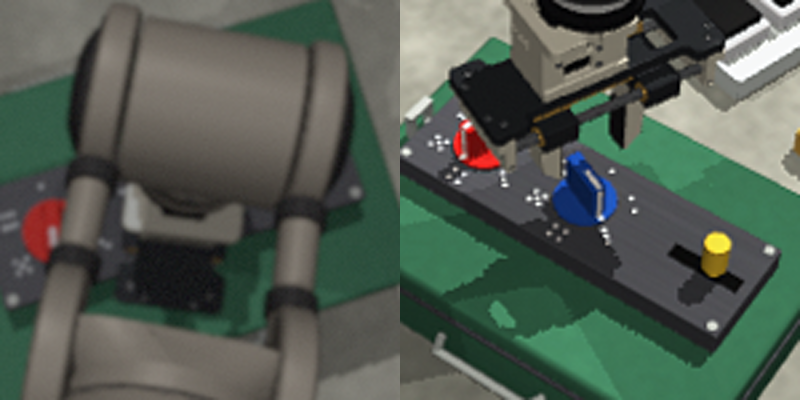

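The side view shows the knob well down its slot and both dials past their numbers. Next, over the knob.

>>> apply_moves(
  steps=[
    [0,1.2,2.7,0,0,0],
    [0,1.2,2.7,0,0,0],
    [0,1.2,2.7,0,0,0],
    [0,1.3,2.6,0,0,0],
    [0,0,0,-6.2,0,0],
    [0,0,0,-6.2,0,0],
    [0,0,0,-6.2,0,0],
    [0,0,0,-6.2,0,0],
    [0,0,0,0,0,0],
    [0,0,0,0,0,0],
  ],
)

```text
clock: 19.65
position: [561.3, -140.6, 191.5]
eef_rot: [0.567, 0.422, 0.568, -0.422]
wrist_force: [-0.1, 0.3, 0.6]
grip_width: 52.2
```

```bash
python3 -c "
from h import *
check()
plan([*(bc-by*120.5),139],np.degrees(byaw))"
```

```text
t 19.75 yaw 16.73 pos [ 561.473 -140.62   191.816] F [ 0.562  0.238 -0.52 ] Tz [0.025, -0.028, -0.018] T [-0.033 -0.012 -0.018] w 52.3 knob [(123.1, 46), None]
t 19.75 pos [ 561.473 -140.62   191.816] yyaw 16.73347578353249 toolx [-0.001  0.    -1.   ] j [-0.378  0.484  1.449  0.     1.209 -0.67 ] F [ 0.562  0.238 -0.52 ] T [-0.033 -0.012 -0.018] w 52.26236165992092
shift cm tool [ 5.282 -0.016  0.072] M [[-0.0005917856406815192, 0.9576543333853957, 0.2879198283167188], [0.0003499175900225082, 0.28792005941366783, -0.9576543828255109], [-0.9999997636736899, -0.0004659779000475983, -0.0005054870532379407]]
turn about tool x (deg) option 179.8777936093412
turn about tool x (deg) option -0.12220639065879269
turn about tool x (deg) option -180.1222063906588
rotvec to target (tool) [-0.122 -0.029  0.027]
```

>>> apply_moves(
  steps=[
    [0.9,0,0.07,0,0,0],
    [1.5,0,0,0,0,0],
    [1.4,0,0,0,0,0],
    [1.0,0,0,0,0,0],
    [0.5,0,0,0,0,0],
    [0,0,0,0,0,0],
    [0,0,0,0,0,0],
  ],
)

```text
clock: 20.33
position: [561.9, -141.4, 139.2]
eef_rot: [0.568, 0.421, 0.568, -0.421]
wrist_force: [-0.1, -1.0, 0.2]
grip_width: 52.3
```

>>> apply_moves(
  steps=[
    [0,0,0,0,0,0],
    [0,0,0,0,0,0],
    [0,0,0,0,0,0],
    [0,0,0,0,0,0],
    [0,0,0,0,0,0],
    [0,0,0,0,0,0],
    [0,0,0,0,0,0],
  ],
  hand=255,
)

```text
clock: 20.92
position: [563.2, -141.2, 139.6]
eef_rot: [0.569, 0.422, 0.567, -0.42]
wrist_force: [4.2, 0.5, -1.4]
grip_width: 19.4
```

```bash
python3 -c "
from h import *
check()"
```

```text
t 21.02 yaw 16.90 pos [ 563.261 -141.265  139.581] F [ 5.727  2.435 -1.42 ] Tz [-0.024, 0.031, -0.006] T [ 0.098 -0.738 -0.006] w 19.2 knob [None, None]
```

>>> apply_moves(
  steps=[
    [0,0,0.1,0,0,0],
    [0,0,0.1,0,0,0],
    [0,0,0.1,0,0,0],
    [0,0,0.1,0,0,0],
    [0,0,0.1,0,0,0],
    [0,0,0,0,0,0],
  ],
)

```text
clock: 21.52
position: [564.7, -145.9, 139.5]
eef_rot: [0.569, 0.422, 0.567, -0.42]
wrist_force: [5.8, 2.3, -1.7]
grip_width: 19.6
```

```bash
python3 -c "
from h import *
check()
s=env.read_state();print('along -y: pos',(s['position'][:2]-bc)@-by,'F',s['wrist_force'][:2]@-by)"
```

```text
t 21.62 yaw 16.90 pos [ 564.654 -145.948  139.575] F [ 5.753  1.969 -2.514] Tz [0.009, 0.0, 0.059] T [ 0.142 -0.649  0.059] w 18.9 knob [None, None]
along -y: pos 125.8272456719049 F -0.21582979885355819
```

>>> apply_moves(
  steps=[
    [0,0,0.05,0,0,0],
    [0,0,0.05,0,0,0],
    [0,0,0.05,0,0,0],
    [0,0,0.05,0,0,0],
    [0,0,0,0,0,0],
  ],
)

```text
clock: 22.03
position: [565.0, -147.2, 139.5]
eef_rot: [0.569, 0.422, 0.568, -0.42]
wrist_force: [4.9, 3.2, -0.7]
grip_width: 19.3
```

```bash
python3 -c "
from h import *
check()
s=env.read_state();print('along -y: pos',(s['position'][:2]-bc)@-by,'F',s['wrist_force'][:2]@-by)"
```

```text
t 22.13 yaw 16.90 pos [ 565.042 -147.175  139.53 ] F [ 4.105  3.754 -0.843] Tz [0.045, 0.026, 0.034] T [ 0.516 -0.626  0.034] w 19.4 knob [None, None]
along -y: pos 127.11419366680128 F -2.4024660777694815
```

>>> apply_moves(
  steps=[
    [0,0,0.05,0,0,0],
    [0,0,0.05,0,0,0],
    [0,0,0,0,0,0],
    [0,0,0,0,0,0],
  ],
)

```text
clock: 22.47
position: [565.1, -147.3, 139.5]
eef_rot: [0.568, 0.422, 0.568, -0.42]
wrist_force: [3.8, 7.2, -0.5]
grip_width: 18.9
```

```bash
python3 -c "
from h import *
check()
s=env.read_state();print('along -y: pos',(s['position'][:2]-bc)@-by,'F',s['wrist_force'][:2]@-by)"
```

```text
t 22.57 yaw 16.91 pos [ 565.023 -147.274  139.457] F [ 4.229  7.515 -0.217] Tz [-0.037, 0.019, 0.039] T [ 1.068 -0.469  0.039] w 18.9 knob [None, None]
along -y: pos 127.20420238380224 F -5.966255389247111
```

The knob is against a stop: 1 mm commanded gave 0.1 mm of motion and about 6 N. I'll release, lift and look.

>>> apply_moves(
  steps=[
    [0,0,-0.08,0,0,0],
    [0,0,-0.05,0,0,0],
    [0,0,0,0,0,0],
  ],
)

```text
clock: 22.82
position: [565.0, -147.1, 139.5]
eef_rot: [0.569, 0.422, 0.567, -0.42]
wrist_force: [4.6, 3.1, -0.4]
grip_width: 19.0
```

>>> apply_moves(
  steps=[
    [0,0,0,0,0,0],
    [0,0,0,0,0,0],
    [0,0,0,0,0,0],
    [0,0,0,0,0,0],
    [0,0,0,0,0,0],
    [-1,0,0,0,0,0],
    [-2,0,0,0,0,0],
    [-3,0,0,0,0,0],
    [-3,0,0,0,0,0],
    [-3,0,0,0,0,0],
    [-3,0,0,0,0,0],
    [0,0,0,0,0,0],
  ],
  hand=110,
)

```text
clock: 23.82
position: [565.7, -148.6, 296.9]
eef_rot: [0.572, 0.422, 0.564, -0.42]
wrist_force: [0.3, -0.1, 0.5]
grip_width: 52.0
```

```bash
python3 -c "
from h import *
check()
p,_=snap('side');cv2.imwrite('pics/c4.png',cv2.resize(p[170:320,230:430,::-1],(800,600),interpolation=cv2.INTER_CUBIC))"
```

```text
t 23.92 yaw 16.89 pos [ 564.042 -148.     291.086] F [-0.568  0.379 -0.51 ] Tz [0.049, -0.01, 0.034] T [-0.069  0.064  0.034] w 52.2 knob [(125.0, 89), None]
```

View pics/c4.png

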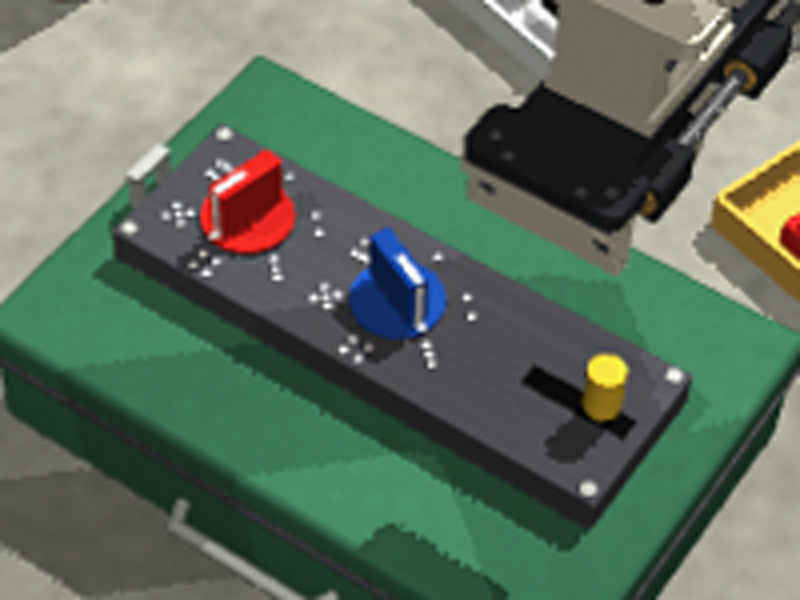

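The knob reads 28 mm of travel (97 to 125), which matches the stop, and it stays there. The gripper is clear, so I'll hand the job in.

```bash
python3 -c "
from h import *
check()
print(job.job_done())"
```

```text
t 24.07 yaw 16.89 pos [ 563.121 -147.64   287.993] F [ 0.91  -0.345  0.75 ] Tz [-0.009, 0.025, 0.0] T [-0.06   0.037  0.   ] w 52.3 knob [(124.4, 87), None]
the job is handed in; nothing more can be done
None
```

I unlocked the cash box in the order asked and handed the job in at about 24 s; no verdict is reported.

- **Red dial:** I turned it about 30° clockwise, roughly 13° past 4. The bolt jumped about 6 to 6.5 mm, against the expected 7.
- **Blue dial:** I turned it about 37° anticlockwise, roughly 5° past 3. The bolt jumped to about 21 mm.
- **Feel of the stops:** I stopped each dial when the camera showed the bolt click in, so I did not press either dial on to its hard stop. Torque readings stayed under 0.1 N m, with noise of about 0.03 to 0.05.
- **Bolt:** I drew the knob until it stopped moving, at about 6 N. That is slightly above the 1 to 4 N drawing force, because I pressed once against the stop to confirm it.

**Last checks:** After release, the side camera put the bolt's travel at 27.9 mm, then about 27.3 mm in the last reading. The readings vary by about 0.5 mm, and the stop is at 28 mm. The top camera's view of the knob was blocked by the arm, so only the side camera confirms this.

The gripper was open and about 150 mm above the knob at the end. I never went near the jar, pastry pack or bowl, but I did not measure them again afterwards.

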